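# Put the cleaned objectives away in order and take the nest plate off

### The job

The microscope's three objectives have been cleaned: take them out of the nest plate and stand each upright in its own dish on the storage rail in order of length, the shortest in the dish next to the dismounted nosepiece and the longest in the dish farthest from it. Then lift the empty nest plate level and straight up off its two locating pins and lay it flat in the steel tray. Set everything down rather than letting it fall, and leave the nosepiece where it stands.

Things in the scene. Friction and masses are not known exactly. Their poses are not given: they have to be found in the camera images.
- objective_short: Shortest steel microscope objective, upright, lens up, black ring. Thread 20 mm dia. for 5 mm, shoulder 30 mm dia. to 10 mm, barrel 28 mm dia. to 27 mm, flat front 23 mm wide at 30 mm. 50 to 90 g. Origin: centre of the thread's underside, z up. Starts in any well of the nest plate, shoulder on the plate, origin 5 mm below the plate's top face; just lifts out.
- objective_medium: Medium steel microscope objective, upright, lens up, black ring. Thread 20 mm dia. for 5 mm, shoulder 30 mm dia. to 10 mm, barrel 28 mm dia. to 36 mm, cone to a 15 mm front at 46 mm. 75 to 130 g. Origin: centre of the thread's underside, z up. Starts in any well of the nest plate, shoulder on the plate, origin 5 mm below the plate's top face; just lifts out.
- objective_long: Longest steel microscope objective, upright, lens up, black ring. Thread 20 mm dia. for 5 mm, shoulder 30 mm dia. to 10 mm, barrel 28 mm dia. to 43 mm, neck 19 mm dia. to 56 mm, cone to a 9 mm tip at 64 mm. 95 to 170 g. Origin: centre of the thread's underside, z up. Starts in any well of the nest plate, shoulder on the plate, origin 5 mm below the plate's top face; just lifts out.
- dish_left: The left (+y) of three fixed black dishes on the white rail, in a straight row 64 mm apart along their y (roughly the robot's left). 52 mm across, inside 46 mm, 6 mm high, floor 3 mm thick; underside 8 mm above the bench. An objective stands in it, thread down on the floor. Origin: centre of its underside.
- dish_middle: The middle one of three fixed black dishes on the white rail, in a straight row 64 mm apart along their y (roughly the robot's left). 52 mm across, inside 46 mm, 6 mm high, floor 3 mm thick; underside 8 mm above the bench. An objective stands in it, thread down on the floor. Origin: centre of its underside.
- dish_right: The right (-y) of three fixed black dishes on the white rail, in a straight row 64 mm apart along their y (roughly the robot's left). 52 mm across, inside 46 mm, 6 mm high, floor 3 mm thick; underside 8 mm above the bench. An objective stands in it, thread down on the floor. Origin: centre of its underside.
- nosepiece: The dismounted revolving nosepiece: a dark round turret with a grey top and three steel sockets, 70 mm across, 36 mm high, 0.45 kg, loose on the bench in line with the dishes, beyond the left or the right end dish, 88 mm from its centre. (Beyond the other end: a squat amber jar, white cap, 52 mm across.) Origin: centre of its underside.
- nest_plate: Loose dark grey plate, 160 (x) x 150 (y) x 6 mm, 0.36 kg; 24 mm wells at (-45,-30), (45,-30), (0,50) mm; 10 mm pin holes at (-67,20), (67,20). Steel lifting knob in the middle: 10 mm stem, head 16 mm dia. from 20 to 40 mm above the top face (in the way of a wide-open gripper closing along y at (0,50)). Origin: centre of its underside, z up; starts flat on the nest base, 14 mm above the bench.
- nest_base: Fixed grey base under the nest plate, 176 x 166 mm, top face 14 mm above the bench, with two upright steel locating pins, 8 mm dia., at (-67,20) and (67,20) mm, reaching 18 mm above that face (12 mm above the seated plate). Origin: centre of its underside, on the bench; same x and y axes as the seated plate.
- tray: Fixed open stainless steel tray, 216 (x) x 206 (y) mm outside, 18 mm high, walls and floor 3 mm thick; the plate fits in flat with 25 mm to spare each side when its x and y are parallel to the tray's. Left or right of the nest. Origin: centre of its underside, on the bench.
Things that resemble listed ones, but are neither listed nor needed, are in the scene too. What is shaped like the objective_short but blue or purple is not meant.

How it is judged:
By the outcome, as a careful person would: the job done as asked, in the order asked, and still so for the second after the job is handed in, with the robot touching nothing.
It also fails if it takes over 112 s, if anything falls off the work surface, if the arm or the gripper's body presses on something with over 40 N, if the wrist force passes 120 N, or if a joint passes its speed limit or range.

### The arm

A 6-joint arm with a two-finger parallel gripper is mounted at the origin on the work surface. World frame = base frame: x ahead of the robot, y to its left, z up, the work surface at z = 0. Lengths are in mm, angles in rad, forces in N, time in s.
With the tool pointing down it reaches from about 150 to 775 mm from the base axis. Payload 6.1 kg.
Tool frame: the origin (TCP) lies at the very end of the fingers, on their centre line; the grasp point (between the pads) lies 19 mm behind it; z points along the fingers, y is the direction in which the jaws open and shut (so a half turn about z gives the same grasp; the last joint's range is limited). The gripper opens to 85 mm and grips with 20 to 120 N. Pads are 22 mm wide; open, the fingers measure 114 mm over their backs; the gripper's body (76 mm by 85 mm) begins 54 mm behind the grasp point. The pads swing forward as they close: fully open they stand 13 mm farther back than shut.
Start: joints at [-1.319, 0.126, -0.04, 1.405, 0, 1.571], TCP at [130.797, -508.429, 231.295] pointing down, gripper open.
Joint ranges: [-2.72, 2.72], [-0.95, 1.95], [-1.27, 1.35], [-1.78, 2.02], [-1.46, 1.47], [-3.14, 3.14]. Speed limits (rad/s): [2.39, 2.39, 3.01, 3.14, 3.14, 3.14].

### API

Orientations are given as a unit quaternion [x, y, z, w].
In Python, from bench import env gives the robot as it stands.
- The arm moves only by the tool drive_tool, never from a script. Its arguments are lists of equal length, an entry for each row: "jaw": the opening, from 0 (shut) to 1 (fully open); "dp": the shift along the world's x, y, z in units of 40 mm (1.0 is 40 mm), a list of three; "roll": the turn about the world's z in units of 6 degrees (1.0 is 6 degrees). A call has exactly 5 rows; each row is the pose to reach, as a shift and turn from the pose commanded when the call began; what a row does not reach only later rows make up. A row lasts 1/12 s, in which the tool goes at most 41.7 mm and 7.16 degrees, less where a joint would pass 70% of its speed; a pose out of reach is approached as far as the arm can. A call with a gripper value outside its range is refused whole. The fingers move at their own pace and stop on an object; the grip force is fixed at half the most. Time passes only in rows, so rows that repeat a pose let the fingers close, or fill a call up. It gives the time, the measured TCP pose, the force and the opening at its end, in the units of the state.
- env.sense(): the state, without advancing time (a new reading comes with each control period).
- env.camera(name): name is "scene" or "top"; returns the picture (400x640x3 uint8, red, green, blue); there is no depth.
- env.calibration(name): a dict with "K" (3x3 intrinsics, pixels), "world_to_cam" (4x4, takes a point from world to camera coordinates). Camera axes: x right, y up, looking along -z (the intrinsics and any distortion apply to the point x, -y, -z); pixel columns grow to the right and rows downward; lengths in mm; the calibration is good to about 2 mm. A picture is of the moment at which its call begins. calibration takes no time and is no camera call.
- env.hand_in(): hands the job in, once; it reports no verdict.
The state is a dict: "clock": time; "q": joint angles; "joint_velocities": joint speeds; "tau": joint torques, N m; "ee_pos": TCP position; "tool_rot": TCP orientation; "wrist_force": force on the tool from outside, world axes, zero at the start; "wrist_torque": the same for the moment, N m; "finger_gap": finger opening in mm.
Only numpy, scipy, OpenCV 4.12 (cv2) and the standard library are available. Lean on these libraries where they do the work, as an engineer would, in place of code of your own. Each camera call takes 0.05 s, during which the arm holds its last target.

## Working session

There is one attempt and no reset: what is moved stays moved. The work goes in short steps, Python scripts to look and compute and a tool call to move; the robot and the scene stay as the last step left them, time stands still between calls to the robot, and variables do not carry over. Pictures are saved under pics/ and viewed, and the job is handed in when it is done.

Besides the shell and the picture viewer there is one more tool, called after "Request:" as name(argument=value, ...) on one line, values as JSON. drive_tool: Moves the arm, as the interface text tells. Its arguments: {"type":"object","properties":{"jaw":{"type":"array"},"dp":{"type":"array"},"roll":{"type":"array"}},"required":["jaw","dp","roll"]}

```bash
mkdir -p pics; ls
python3 - <<'E'
from bench import env
import cv2
for n in("scene","top"):
    c=env.calibration(n); print(n,c)
    cv2.imwrite(f"pics/{n}0.png",env.camera(n)[:,:,::-1])
print(env.sense())
E
```

```text
pics
scene {'K': array([[519.7394827 ,   0.        , 318.61098532],
       [  0.        , 519.7394827 , 198.8284889 ],
       [  0.        ,   0.        ,   1.        ]]), 'world_to_cam': array([[-8.07875218e-01,  5.89211901e-01, -1.29216162e-02,
         4.24200529e+02],
       [-5.21362956e-01, -7.04279816e-01,  4.81840854e-01,
         3.09386555e+02],
       [ 2.74805932e-01,  3.96004137e-01,  8.76163469e-01,
        -1.23833656e+03],
       [ 0.00000000e+00,  0.00000000e+00,  0.00000000e+00,
         1.00000000e+00]])}
top {'K': array([[468.09845237,   0.        , 319.51618018],
       [  0.        , 468.09845237, 196.4208938 ],
       [  0.        ,   0.        ,   1.        ]]), 'world_to_cam': array([[-1.61560933e-02, -9.99796465e-01, -1.20833910e-02,
         7.04288759e+01],
       [ 9.95203972e-01, -1.72456204e-02,  9.62893684e-02,
        -5.57079995e+02],
       [-9.64781557e-02, -1.04697787e-02,  9.95280036e-01,
        -9.94767832e+02],
       [ 0.00000000e+00,  0.00000000e+00,  0.00000000e+00,
         1.00000000e+00]])}
{'clock': 0.1, 'q': array([-1.31899782e+00,  1.26357953e-01, -4.05215154e-02,  1.40539796e+00,
        9.23611228e-06,  1.57078240e+00]), 'joint_velocities': array([-0.0010032 , -0.00111746,  0.00275239, -0.00129918,  0.00091887,
       -0.00087856]), 'tau': array([ 4.70458981e-04, -4.36903167e+01,  3.53605735e+01,  1.37176315e-02,
        2.56598804e-05, -5.93748240e-06]), 'ee_pos': array([ 130.71190286, -508.08447178,  230.57962196]), 'tool_rot': array([ 9.92084006e-01,  1.25573791e-01, -8.84022143e-05, -7.35271184e-04]), 'wrist_force': array([-0.43706356,  0.65820775,  0.45400702]), 'wrist_torque': array([ 0.04547382, -0.02823273,  0.00723106]), 'finger_gap': 85.163832325051}
```

View pics/scene0.png

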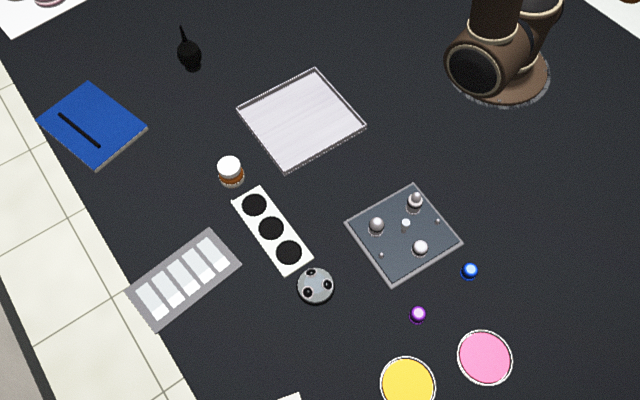

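View pics/top0.png

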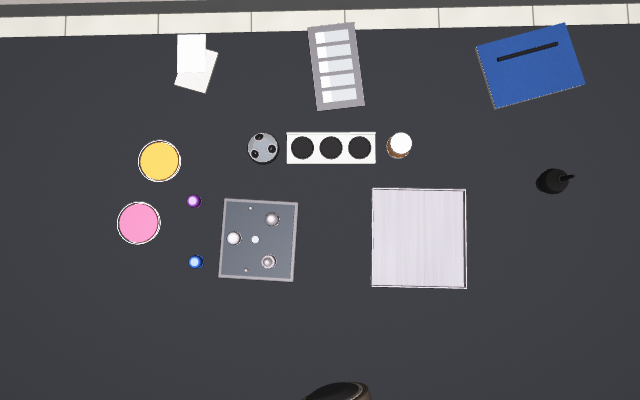

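```bash
cat > h.py <<'E'
import numpy as np, cv2
from bench import env
def proj(n,P):
    c=env.calibration(n); P=np.atleast_2d(np.array(P,float))
    p=P@c["world_to_cam"][:3,:3].T+c["world_to_cam"][:3,3]
    u=np.c_[p[:,0],-p[:,1],-p[:,2]]@c["K"].T
    return u[:,:2]/u[:,2:]
def ray(n,px):
    c=env.calibration(n);R=c["world_to_cam"][:3,:3];t=c["world_to_cam"][:3,3]
    px=np.atleast_2d(np.array(px,float))
    d=np.c_[px,np.ones(len(px))]@np.linalg.inv(c["K"]).T
    d=d*[1,-1,-1]
    return -R.T@t, d@R
def onz(n,px,z):
    o,d=ray(n,px); return o+d*((z-o[2])/d[:,2])[:,None]
E
python3 - <<'E'
import cv2,numpy as np
a=cv2.imread("pics/scene0.png");b=cv2.imread("pics/top0.png")
c=a[175:295,335:475];d=b[190:290,210:310]
cv2.imwrite("pics/zs.png",cv2.resize(c,None,fx=5,fy=5,interpolation=cv2.INTER_CUBIC)[:600])
cv2.imwrite("pics/zt.png",cv2.resize(d,None,fx=6,fy=6,interpolation=cv2.INTER_CUBIC))
cv2.imwrite("pics/zt2.png",cv2.resize(b[120:175,235:425],None,fx=4,fy=4,interpolation=cv2.INTER_CUBIC))
E
```

```text
(no output)
```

View pics/zs.png

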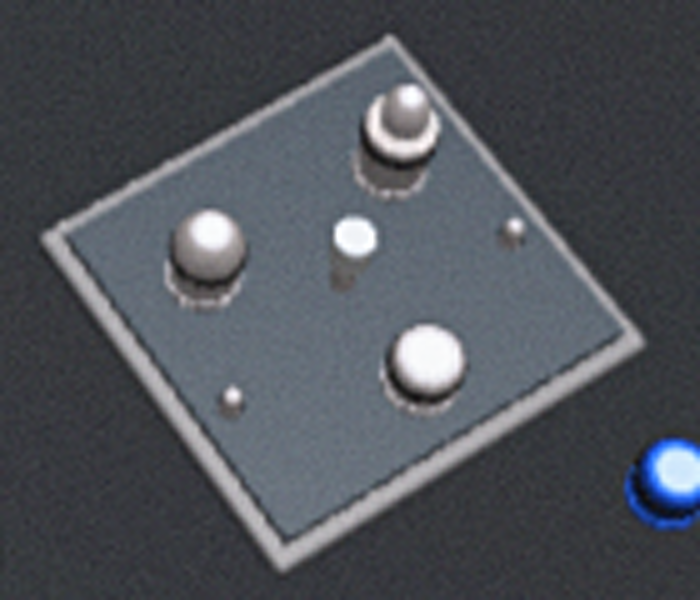

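View pics/zt.png

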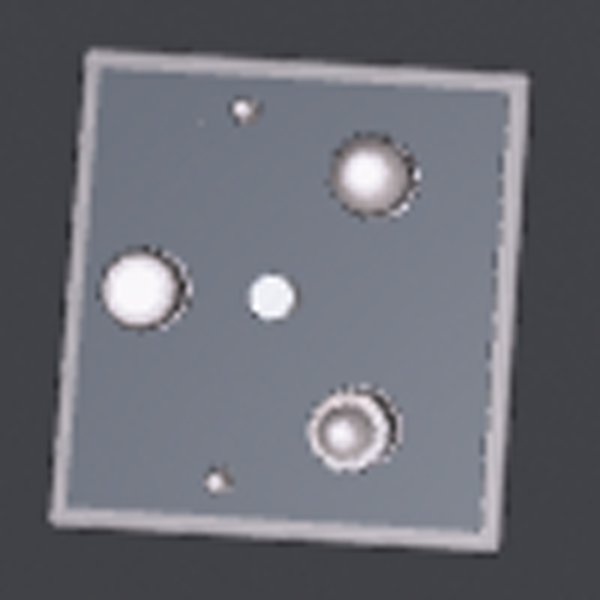

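View pics/zt2.png

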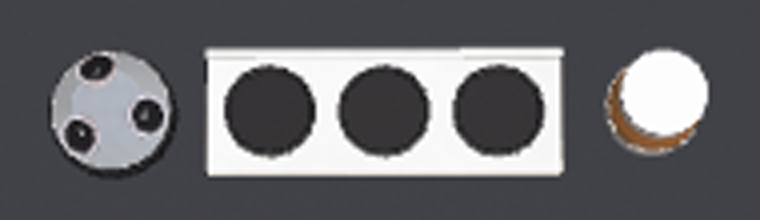

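```bash
cat > m0.py <<'E'
from h import *
for n in("scene","top"):
    print(n,"cam",ray(n,[0,0])[0].round())
    im=cv2.imread(f"pics/{n}0.png"); hsv=cv2.cvtColor(im,cv2.COLOR_BGR2HSV); g=cv2.cvtColor(im,cv2.COLOR_BGR2GRAY)
    # base + tray: not bench
    m=(g>85).astype(np.uint8)
    m=cv2.morphologyEx(m,cv2.MORPH_CLOSE,np.ones((3,3)))
    cs,_=cv2.findContours(m,cv2.RETR_EXTERNAL,cv2.CHAIN_APPROX_NONE)
    for c in cs:
        if cv2.contourArea(c)<1500: continue
        w=onz(n,c[:,0].astype(float),14)
        if abs(w[:,0].mean()-400)>250 or abs(w[:,1].mean())>320: continue
        for z in (8,14,18):
            w=onz(n,c[:,0].astype(float),z)
            r=cv2.minAreaRect(w[:,:2].astype(np.float32)); print(" blob z",z,np.round(r[0],1),np.round(r[1],1),round(r[2],2))
    # dishes
    m=(g<75).astype(np.uint8)
    cs,h=cv2.findContours(m,cv2.RETR_CCOMP,cv2.CHAIN_APPROX_NONE)
    for c in cs:
        a=cv2.contourArea(c)
        if 250<a<900:
            w=onz(n,c[:,0].astype(float),14); r=cv2.fitEllipse(w[:,:2].astype(np.float32)); print(" dark",np.round(r[0],1),np.round(r[1],1),c[:,0].mean(0))
E
python3 m0.py
```

```text
scene cam [844. 458. 941.]
 blob z 8 [462.9 195.9] [167.5 177.1] 85.66
 blob z 14 [465.3 197.6] [166.4 176. ] 85.66
 blob z 18 [467.  198.7] [165.7 175.2] 85.66
 blob z 8 [ 461.5 -157.1] [220.4 225.7] 87.89
 blob z 14 [ 464.  -153.1] [218.9 224.3] 87.89
 blob z 18 [ 465.6 -150.5] [218.  223.3] 87.89
 dark [669.4  99.2] [47.4 48.4] [288.32835821 252.2238806 ]
 dark [668.2  35.3] [47.  48.9] [270.68656716 227.79104478]
 dark [667.  -28.7] [47.2 48.9] [253.6984127  204.65079365]
 dark [ 663.7 -125.9] [57.6 89.8] [229.55319149 171.41489362]
 dark [ 54.  -27.8] [109.7 153.4] [479.78767123  56.94520548]
top cam [ 460.   50. 1045.]
 blob z 8 [467.5 198.6] [166.  176.2] 85.68
 blob z 14 [467.5 197.7] [165.1 175.2] 85.68
 blob z 18 [467.4 197.1] [164.4 174.5] 85.68
 blob z 8 [ 466.9 -154.7] [210.5 220.8] 87.81
 blob z 14 [ 466.8 -153.5] [209.3 219.5] 87.81
 blob z 18 [ 466.8 -152.8] [208.4 218.6] 87.81
 dark [668.8 -29.1] [47.1 48.1] [359.2295082  147.13114754]
 dark [669.8  35. ] [46.5 48.1] [330.72580645 147.22580645]
 dark [670.9  98.5] [47.3 48.5] [301.90163934 147.19672131]
 dark [ 671.6 -117.3] [56.8 67.8] [398.5375 144.925 ]
 dark [671.9 187.4] [67.9 70.1] [261.3853211  144.83486239]
```

Run:
```python
from h import *
# zoomed pixel guesses (cubic x6 / x5)
f=lambda x,y:((x+.5)/6-.5+210,(y+.5)/6-.5+190)
g=lambda x,y:((x+.5)/5-.5+335,(y+.5)/5-.5+175)
for nm,p,q,z in [("knob",(272,297),(355,236),60),("short",(139,289),(427,355),45),("pin+",(243,109),(513,229),32),("pin-",(216,482),(231,397),32),("long",(344,434),(408,98),79),("med",(366,175),(209,231),61)]:
    print(nm,onz("top",f(*p),z).round(1),onz("scene",g(*q),z).round(1))
t=np.radians(-4.34);R=np.array([[np.cos(t),-np.sin(t)],[np.sin(t),np.cos(t)]])
for w in [(0,0),(0,50),(67,20),(-67,20),(-45,-30),(45,-30)]: print(w,(R@w+[466.5,197.7]).round(1))
```

```text
knob [[467.4 197.7  60. ]] [[465.2 197.5  60. ]]
short [[471.2 247.3  45. ]] [[469.5 246.7  45. ]]
pin+ [[535.6 212.3  32. ]] [[401.8 223.3  32. ]]
pin- [[402.1 222.2  32. ]] [[534.8 212.9  32. ]]
long [[420.3 170.4  79. ]] [[419.  170.7  79. ]]
med [[509.5 164.5  61. ]] [[508.4 163.5  61. ]]
(0, 0) [466.5 197.7]
(0, 50) [470.3 247.6]
(67, 20) [534.8 212.6]
(-67, 20) [401.2 222.7]
(-45, -30) [419.4 171.2]
(45, -30) [509.1 164.4]
```

Request:
drive_tool(jaw=[0.6,0.6,0.6,0.6,0.6], dp=[[0.4,0.9,-0.1],[0.8,1.8,-0.2],[1.2,2.7,-0.3],[1.6,3.6,-0.4],[2.0,4.5,-0.5]], roll=[0.6,1.2,1.8,2.4,3.0])

```text
clock: 0.52
ee_pos: [210.8, -326.6, 210.6]
tool_rot: [0.96, 0.28, -0.0, -0.0]
wrist_force: [1.5, 0.4, 0.5]
finger_gap: 51.4
```

Request:
drive_tool(jaw=[0.6,0.6,0.6,0.6,0.6], dp=[[0.4,0.9,-0.1],[0.8,1.8,-0.2],[1.2,2.7,-0.3],[1.6,3.6,-0.4],[2.0,4.5,-0.5]], roll=[0.6,1.2,1.8,2.4,3.0])

```text
clock: 0.93
ee_pos: [290.7, -146.6, 191.0]
tool_rot: [0.904, 0.427, 0.0, 0.0]
wrist_force: [1.5, -0.5, -0.4]
finger_gap: 51.1
```

Request:
drive_tool(jaw=[0.6,0.6,0.6,0.6,0.6], dp=[[0.4,0.9,-0.1],[0.8,1.8,-0.2],[1.2,2.7,-0.3],[1.6,3.6,-0.4],[2.0,4.5,-0.5]], roll=[0.6,1.2,1.8,2.4,3.0])

```text
clock: 1.35
ee_pos: [370.8, 33.7, 171.1]
tool_rot: [0.826, 0.564, 0.0, 0.0]
wrist_force: [0.8, 0.4, -0.0]
finger_gap: 51.1
```

Request:
drive_tool(jaw=[0.6,0.6,0.6,0.6,0.6], dp=[[0.4,0.9,-0.1],[0.8,1.8,-0.2],[1.2,2.7,-0.3],[1.6,3.6,-0.4],[2.0,4.5,-0.5]], roll=[0.6,1.2,1.8,2.4,2.9])

```text
clock: 1.77
ee_pos: [450.9, 213.7, 150.7]
tool_rot: [0.731, 0.682, -0.0, 0.0]
wrist_force: [0.8, 0.2, -0.8]
finger_gap: 51.3
```

Request:
drive_tool(jaw=[0.6,0.6,0.6,0.6,0.6], dp=[[0.3,0.6,0],[0.49,0.9,-0.5],[0.49,0.9,-1.3],[0.49,0.9,-1.9],[0.49,0.9,-2.2]], roll=[0,0,0,0,0])

```text
clock: 2.18
ee_pos: [468.5, 247.0, 59.4]
tool_rot: [0.732, 0.681, -0.003, -0.001]
wrist_force: [-0.5, -0.8, -0.8]
finger_gap: 51.5
```

Request:
drive_tool(jaw=[0.6,0.6,0.6,0.6,0.6], dp=[[0,0,-0.4],[0,0,-0.7],[0,0,-0.88],[0,0,-0.95],[0,0,-0.95]], roll=[0,0,0,0,0])

```text
clock: 2.6
ee_pos: [470.0, 247.3, 24.7]
tool_rot: [0.732, 0.681, -0.001, -0.0]
wrist_force: [0.8, 0.2, 0.6]
finger_gap: 51.3
```

Request:
drive_tool(jaw=[0.45,0.35,0.2,0.0,0.0], dp=[[0,0,0],[0,0,0],[0,0,0],[0,0,0],[0,0,0]], roll=[0,0,0,0,0])

```text
clock: 3.02
ee_pos: [471.0, 247.9, 26.5]
tool_rot: [0.732, 0.681, 0.001, 0.0]
wrist_force: [-1.4, -1.2, 6.3]
finger_gap: 25.4
```

Run:
```python
from h import *
s=env.sense();print(s["finger_gap"],s["ee_pos"],s["wrist_force"])
a=env.camera("scene")[:,:,::-1]
cv2.imwrite("pics/s1.png",cv2.resize(a[140:280,340:480],None,fx=4,fy=4,interpolation=cv2.INTER_CUBIC))
s=env.sense();print(s["finger_gap"],s["ee_pos"],s["wrist_force"])
```

```text
25.379009595907913 [471.00701636 247.86706146  26.5108161 ] [-1.44516999 -1.22438665  6.31420262]
25.661154347491287 [471.01293737 247.86393744  26.53197047] [-1.06751158 -1.55144272  6.02118418]
```

View pics/s1.png

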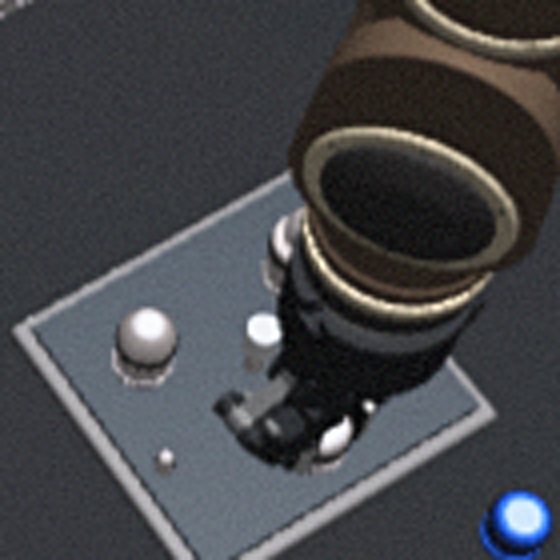

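Request:
drive_tool(jaw=[0.5,0.5,0.5,0.5,0.5], dp=[[0,0,0],[0,0,0.03],[0,0,0.07],[0,0,0.07],[0,0,0.07]], roll=[0,0,0,0,0])

```text
clock: 3.48
ee_pos: [470.4, 247.6, 28.1]
tool_rot: [0.732, 0.681, 0.0, 0.0]
wrist_force: [0.0, -0.3, 0.5]
finger_gap: 42.8
```

Request:
drive_tool(jaw=[0.35,0.2,0.0,0.0,0.0], dp=[[0,0,0],[0,0,0],[0,0,0],[0,0,0],[0,0,0]], roll=[0,0,0,0,0])

```text
clock: 3.9
ee_pos: [470.4, 247.6, 28.4]
tool_rot: [0.732, 0.681, 0.0, 0.0]
wrist_force: [-0.4, 0.5, 4.6]
finger_gap: 25.5
```

Request:
drive_tool(jaw=[0,0,0,0,0], dp=[[0,0,0.05],[0,0,0.15],[0,0,0.3],[0,0,0.5],[0,0,0.7]], roll=[0,0,0,0,0])

```text
clock: 4.32
ee_pos: [470.4, 247.5, 56.8]
tool_rot: [0.732, 0.681, -0.0, -0.0]
wrist_force: [0.5, -0.6, -1.2]
finger_gap: 25.4
```

Run:
```python
from h import *
a=env.camera("scene")[:,:,::-1]
cv2.imwrite("pics/s2.png",cv2.resize(a[140:280,340:480],None,fx=4,fy=4,interpolation=cv2.INTER_CUBIC))
s=env.sense();print(s["finger_gap"],s["ee_pos"],s["wrist_force"])
```

```text
25.321450825774257 [471.37048886 248.06732428  58.68387078] [ 0.81843502 -0.28517084  0.78742562]
```

View pics/s2.png

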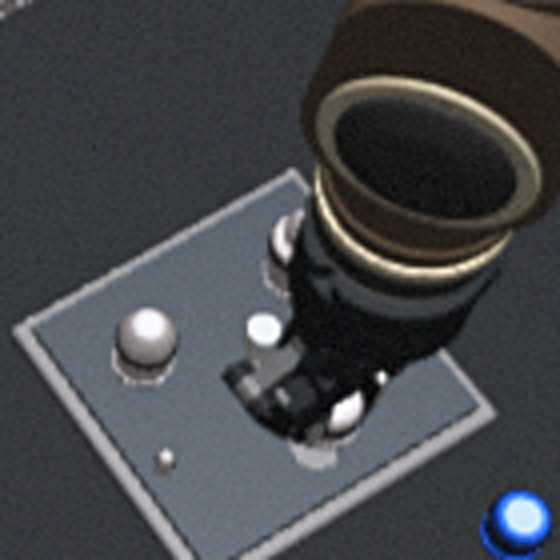

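Request:
drive_tool(jaw=[0,0,0,0,0], dp=[[0,0,0.5],[0.3,-0.2,1.0],[1.0,-0.75,1.0],[1.8,-1.35,1.0],[2.6,-1.95,1.0]], roll=[0,0,0,0,0])

```text
clock: 4.78
ee_pos: [575.8, 169.2, 97.6]
tool_rot: [0.732, 0.681, 0.001, 0.001]
wrist_force: [0.6, 1.6, -0.9]
finger_gap: 25.3
```

Request:
drive_tool(jaw=[0,0,0,0,0], dp=[[0.8,-0.6,0],[1.5,-1.1,0],[2.1,-1.55,0],[2.39,-1.77,0],[2.39,-1.77,-0.3]], roll=[0,0,0,0,0])

```text
clock: 5.2
ee_pos: [673.9, 96.5, 86.0]
tool_rot: [0.734, 0.68, 0.002, 0.002]
wrist_force: [-1.6, -0.2, 0.2]
finger_gap: 25.3
```

Request:
drive_tool(jaw=[0,0,0,0,0], dp=[[0,0,-0.4],[0,0,-0.8],[0,0,-1.1],[0,0,-1.25],[0,0,-1.3]], roll=[0,0,0,0,0])

```text
clock: 5.62
ee_pos: [668.6, 99.2, 30.5]
tool_rot: [0.732, 0.681, -0.001, -0.001]
wrist_force: [1.1, 0.9, -0.4]
finger_gap: 25.5
```

Request:
drive_tool(jaw=[0,0,0,0,0], dp=[[0,0,0],[0,0,-0.05],[0,0,-0.1],[0,0,-0.15],[0,0,-0.15]], roll=[0,0,0,0,0])

```text
clock: 6.03
ee_pos: [670.0, 98.8, 26.2]
tool_rot: [0.732, 0.681, 0.0, 0.0]
wrist_force: [-0.4, -0.1, -0.8]
finger_gap: 25.4
```

Run:
```python
from h import *
a=env.camera("scene")[:,:,::-1];b=env.camera("top")[:,:,::-1]
z=lambda i:cv2.resize(i,None,fx=4,fy=4,interpolation=cv2.INTER_CUBIC)
cv2.imwrite("pics/s3.png",np.hstack([z(a[190:300,230:330]),z(b[95:205,260:360])]))
s=env.sense();print(s["finger_gap"],s["ee_pos"],s["wrist_force"])
```

```text
25.42928440430944 [670.04689538  98.76830277  26.24604349] [-0.27077636 -0.95211329 -1.39663964]
```

View pics/s3.png

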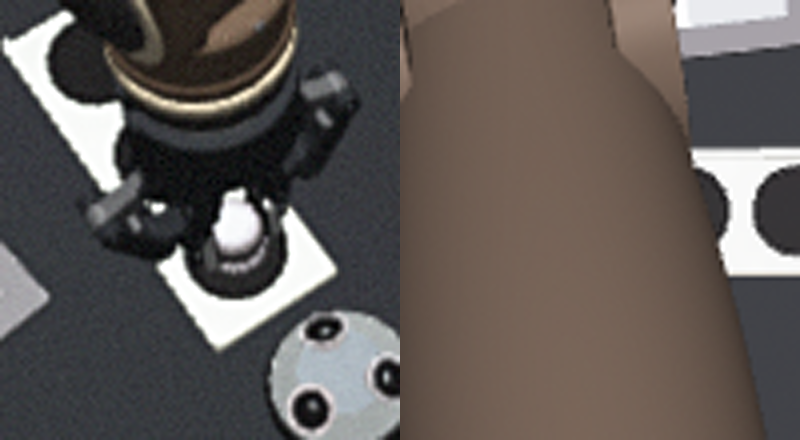

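Request:
drive_tool(jaw=[0,0,0,0,0], dp=[[0,0,-0.02],[0,0,-0.03],[0,0,-0.045],[0,0,-0.06],[0,0,-0.06]], roll=[0,0,0,0,0])

```text
clock: 6.55
ee_pos: [670.1, 98.8, 24.4]
tool_rot: [0.732, 0.681, 0.0, 0.0]
wrist_force: [-2.3, -0.5, 4.7]
finger_gap: 25.7
```

Request:
drive_tool(jaw=[0.45,0.5,0.6,0.6,0.6], dp=[[0,0,0],[0,0,0],[0,0,0.05],[0,0,0.4],[0,0,1.0]], roll=[0,0,0,0,0])

```text
clock: 6.97
ee_pos: [668.0, 98.5, 60.9]
tool_rot: [0.732, 0.681, -0.002, -0.002]
wrist_force: [-0.0, 1.3, 0.1]
finger_gap: 51.2
```

Request:
drive_tool(jaw=[0.6,0.6,0.6,0.6,0.6], dp=[[0,0,0.9],[-0.7,0.28,1.1],[-1.6,0.65,1.1],[-2.5,1.02,1.1],[-3.2,1.3,1.1]], roll=[0,0,0,0,0])

```text
clock: 7.38
ee_pos: [539.9, 151.3, 107.9]
tool_rot: [0.732, 0.681, 0.0, -0.0]
wrist_force: [-0.1, 1.2, -1.1]
finger_gap: 51.3
```

Run:
```python
from h import *
a=env.camera("scene")[:,:,::-1]
z=lambda i:cv2.resize(i,None,fx=5,fy=5,interpolation=cv2.INTER_CUBIC)
cv2.imwrite("pics/s4.png",z(a[190:300,230:380]))
s=env.sense();print(s["finger_gap"],s["ee_pos"],s["wrist_force"])
```

```text
51.15093752667001 [535.09546651 152.5313974  107.75517762] [-5.37530688 -0.51027849 -1.11341848]
```

View pics/s4.png

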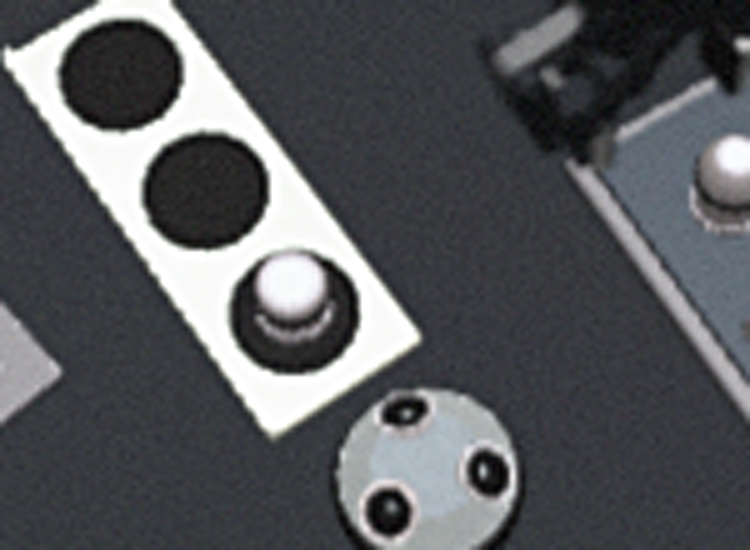

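Request:
drive_tool(jaw=[0.6,0.6,0.6,0.6,0.6], dp=[[-0.5,0.2,0],[-0.82,0.34,0],[-0.82,0.34,-0.3],[-0.82,0.34,-0.8],[-0.82,0.34,-1.3]], roll=[0,0,0,0,0])

```text
clock: 7.85
ee_pos: [510.0, 164.8, 56.1]
tool_rot: [0.732, 0.681, 0.001, 0.001]
wrist_force: [-0.8, 0.0, -0.3]
finger_gap: 51.5
```

Request:
drive_tool(jaw=[0.6,0.6,0.6,0.4,0.3], dp=[[0,0,-0.4],[0,0,-0.6],[0,0,-0.65],[0,0,-0.65],[0,0,-0.65]], roll=[0,0,0,0,0])

```text
clock: 8.27
ee_pos: [509.8, 164.5, 30.5]
tool_rot: [0.732, 0.681, 0.0, 0.0]
wrist_force: [-1.8, -0.2, 0.8]
finger_gap: 27.8
```

Request:
drive_tool(jaw=[0.0,0.0,0.0,0.0,0.0], dp=[[0,0,0],[0,0,0],[0,0,0],[0,0,0],[0,0,0]], roll=[0,0,0,0,0])

```text
clock: 8.68
ee_pos: [510.1, 164.6, 30.8]
tool_rot: [0.732, 0.681, 0.001, 0.0]
wrist_force: [-1.2, -0.2, 6.5]
finger_gap: 25.5
```

Request:
drive_tool(jaw=[0,0,0,0,0], dp=[[0,0,0.05],[0,0,0.2],[0,0,0.6],[0,0,1.2],[0.2,-0.15,1.6]], roll=[0,0,0,0,0])

```text
clock: 9.1
ee_pos: [516.1, 158.9, 95.2]
tool_rot: [0.732, 0.681, -0.0, -0.0]
wrist_force: [0.1, 0.4, -0.9]
finger_gap: 25.9
```

Request:
drive_tool(jaw=[0,0,0,0,0], dp=[[0.6,-0.5,0],[1.2,-1.0,0],[1.8,-1.5,0],[2.4,-2.0,0],[3.0,-2.45,0]], roll=[0,0,0,0,0])

```text
clock: 9.52
ee_pos: [637.9, 59.1, 93.7]
tool_rot: [0.732, 0.681, -0.0, -0.0]
wrist_force: [-0.1, -0.3, -1.2]
finger_gap: 25.8
```

Request:
drive_tool(jaw=[0,0,0,0,0], dp=[[0.5,-0.4,0],[0.8,-0.63,0],[0.8,-0.63,-0.2],[0.8,-0.63,-0.6],[0.8,-0.63,-1.0]], roll=[0,0,0,0,0])

```text
clock: 9.93
ee_pos: [668.9, 35.3, 53.2]
tool_rot: [0.732, 0.681, 0.0, -0.0]
wrist_force: [0.4, 0.3, -1.6]
finger_gap: 25.8
```

Request:
drive_tool(jaw=[0,0,0,0,0], dp=[[0,0,-0.2],[0,0,-0.4],[0,0,-0.55],[0,0,-0.62],[0,0,-0.62]], roll=[0,0,0,0,0])

```text
clock: 10.35
ee_pos: [668.8, 35.4, 28.5]
tool_rot: [0.732, 0.681, -0.0, -0.0]
wrist_force: [1.4, -0.1, -1.2]
finger_gap: 25.8
```

Request:
drive_tool(jaw=[0,0,0,0,0], dp=[[0,0,-0.02],[0,0,-0.04],[0,0,-0.065],[0,0,-0.085],[0,0,-0.085]], roll=[0,0,0,0,0])

```text
clock: 10.77
ee_pos: [669.7, 35.2, 26.8]
tool_rot: [0.732, 0.681, 0.001, 0.0]
wrist_force: [-1.4, 0.5, 4.3]
finger_gap: 25.9
```

Request:
drive_tool(jaw=[0.45,0.5,0.6,0.6,0.6], dp=[[0,0,0],[0,0,0],[0,0,0.05],[0,0,0.4],[0,0,1.1]], roll=[0,0,0,0,0])

```text
clock: 11.18
ee_pos: [666.8, 35.0, 66.1]
tool_rot: [0.732, 0.681, -0.003, -0.002]
wrist_force: [-0.0, -0.1, 0.1]
finger_gap: 51.6
```

Request:
drive_tool(jaw=[0.6,0.6,0.6,0.6,0.6], dp=[[0,0,0.9],[-0.6,0.33,1.1],[-1.4,0.76,1.1],[-2.3,1.25,1.1],[-3.2,1.74,1.1]], roll=[0,0,0,0,0])

```text
clock: 11.6
ee_pos: [540.2, 105.1, 113.6]
tool_rot: [0.733, 0.681, 0.0, 0.0]
wrist_force: [0.5, 0.6, 0.5]
finger_gap: 51.4
```

Request:
drive_tool(jaw=[0.6,0.6,0.6,0.6,0.6], dp=[[-0.9,0.49,0],[-1.8,0.98,0],[-2.6,1.42,0],[-3.04,1.66,0],[-3.04,1.66,0]], roll=[0,0,0,0,0])

```text
clock: 12.02
ee_pos: [416.2, 172.3, 113.8]
tool_rot: [0.731, 0.682, -0.0, -0.001]
wrist_force: [0.4, -0.2, -0.0]
finger_gap: 51.4
```

Run:
```python
from h import *
a=env.camera("scene")[:,:,::-1];
z=lambda i:cv2.resize(i,None,fx=3,fy=3,interpolation=cv2.INTER_CUBIC)
cv2.imwrite("pics/s5.png",z(a[130:320,230:480]))
s=env.sense();print(s["finger_gap"],s["ee_pos"],s["wrist_force"])
```

```text
51.11187851842976 [418.290235   171.88823402 113.99982285] [ 0.11527439  0.26723522 -0.76104317]
```

View pics/s5.png

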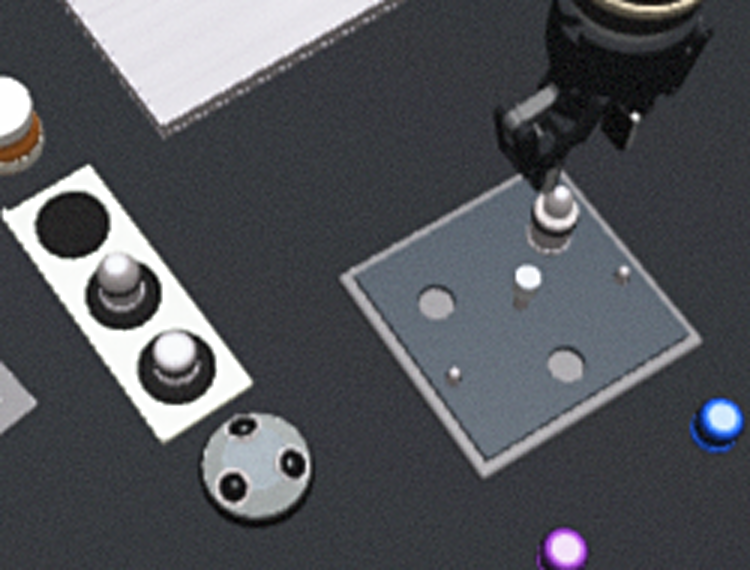

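Request:
drive_tool(jaw=[0.6,0.6,0.6,0.6,0.6], dp=[[0,0,-0.2],[0,0,-0.6],[0,0,-1.1],[0,0,-1.6],[0,0,-1.85]], roll=[0,0,0,0,0])

```text
clock: 12.48
ee_pos: [419.6, 170.1, 36.8]
tool_rot: [0.733, 0.68, -0.001, -0.0]
wrist_force: [-0.6, 1.3, -0.1]
finger_gap: 51.5
```

Request:
drive_tool(jaw=[0.6,0.6,0.4,0.3,0.0], dp=[[0,0,-0.15],[0,0,-0.19],[0,0,-0.19],[0,0,-0.19],[0,0,-0.19]], roll=[0,0,0,0,0])

```text
clock: 12.9
ee_pos: [420.5, 171.4, 32.9]
tool_rot: [0.732, 0.681, 0.001, 0.0]
wrist_force: [0.3, 0.3, -0.4]
finger_gap: 26.5
```

Request:
drive_tool(jaw=[0.0,0.0,0.0,0.0,0.0], dp=[[0,0,0],[0,0,0],[0,0,0],[0,0,0],[0,0,0.02]], roll=[0,0,0,0,0])

```text
clock: 13.32
ee_pos: [419.8, 171.3, 33.0]
tool_rot: [0.732, 0.681, 0.0, 0.0]
wrist_force: [0.3, 0.7, -1.5]
finger_gap: 25.8
```

Request:
drive_tool(jaw=[0,0,0,0,0], dp=[[0,0,0.1],[0,0,0.4],[0,0,0.9],[0,0,1.4],[0.3,-0.24,1.7]], roll=[0,0,0,0,0])

```text
clock: 13.73
ee_pos: [430.4, 162.4, 102.3]
tool_rot: [0.732, 0.682, 0.0, -0.001]
wrist_force: [1.4, -0.6, -1.2]
finger_gap: 25.7
```

Request:
drive_tool(jaw=[0,0,0,0,0], dp=[[0.6,-0.5,0],[1.3,-1.05,0],[2.0,-1.6,0],[2.7,-2.2,0],[3.4,-2.76,0]], roll=[0,0,0,0,0])

```text
clock: 14.15
ee_pos: [568.2, 49.9, 100.5]
tool_rot: [0.732, 0.681, -0.0, -0.0]
wrist_force: [0.5, 0.2, -0.2]
finger_gap: 25.6
```

Request:
drive_tool(jaw=[0,0,0,0,0], dp=[[0.7,-0.55,0],[1.4,-1.1,0],[2.0,-1.6,0],[2.4,-1.9,0],[2.5,-2.0,0]], roll=[0,0,0,0,0])

```text
clock: 14.57
ee_pos: [669.3, -31.0, 99.4]
tool_rot: [0.733, 0.68, -0.0, -0.0]
wrist_force: [-1.4, 0.1, -0.8]
finger_gap: 26.2
```

Request:
drive_tool(jaw=[0,0,0,0,0], dp=[[0,0,-0.2],[0,0,-0.6],[0,0,-1.0],[0,0,-1.4],[0,0,-1.6]], roll=[0,0,0,0,0])

```text
clock: 14.98
ee_pos: [664.9, -27.5, 34.0]
tool_rot: [0.732, 0.681, -0.001, -0.002]
wrist_force: [-1.2, -0.3, -1.7]
finger_gap: 26.3
```

Request:
drive_tool(jaw=[0,0,0,0,0], dp=[[0,0,-0.05],[0,0,-0.1],[0,0,-0.12],[0,0,-0.12],[0,0,-0.12]], roll=[0,0,0,0,0])

```text
clock: 15.4
ee_pos: [668.1, -28.7, 32.9]
tool_rot: [0.732, 0.681, 0.001, 0.0]
wrist_force: [0.2, -0.0, -0.3]
finger_gap: 25.9
```

Request:
drive_tool(jaw=[0,0,0,0,0], dp=[[0,0,-0.02],[0,0,-0.04],[0,0,-0.06],[0,0,-0.08],[0,0,-0.1]], roll=[0,0,0,0,0])

```text
clock: 15.82
ee_pos: [667.7, -28.9, 28.9]
tool_rot: [0.732, 0.681, 0.0, 0.0]
wrist_force: [-4.2, 0.2, 10.4]
finger_gap: 26.2
```

Request:
drive_tool(jaw=[0,0,0,0,0], dp=[[0,0,0],[0,0,0],[0,0,-0.01],[0,0,-0.01],[0,0,-0.01]], roll=[0,0,0,0,0])

```text
clock: 16.23
ee_pos: [667.7, -28.9, 28.9]
tool_rot: [0.732, 0.681, 0.0, 0.0]
wrist_force: [-3.6, -0.4, 6.7]
finger_gap: 26.5
```

Request:
drive_tool(jaw=[0.45,0.5,0.6,0.6,0.6], dp=[[0,0,0],[0,0,0],[0,0,0.05],[0,0,0.4],[0,0,1.1]], roll=[0,0,0,0,0])

```text
clock: 16.65
ee_pos: [665.2, -28.7, 67.9]
tool_rot: [0.732, 0.681, -0.003, -0.003]
wrist_force: [0.2, 0.6, -0.9]
finger_gap: 51.1
```

Request:
drive_tool(jaw=[0.6,0.6,0.6,0.6,0.6], dp=[[0,0,0.8],[0,0,1.2],[-0.4,0.45,1.2],[-1.0,1.12,1.2],[-1.6,1.8,1.2]], roll=[0,0,0,0,0])

```text
clock: 17.07
ee_pos: [603.5, 43.2, 119.6]
tool_rot: [0.733, 0.68, 0.0, 0.0]
wrist_force: [-0.1, 0.9, -0.4]
finger_gap: 51.1
```

Request:
drive_tool(jaw=[0.6,0.6,0.6,0.6,0.6], dp=[[-0.6,0.68,0],[-1.2,1.35,0],[-1.8,2.03,0],[-2.4,2.7,0],[-2.9,3.26,0]], roll=[0,0,0,0,0])

```text
clock: 17.48
ee_pos: [485.9, 174.9, 119.6]
tool_rot: [0.732, 0.681, 0.0, -0.0]
wrist_force: [0.8, -0.4, 1.2]
finger_gap: 50.9
```

Request:
drive_tool(jaw=[0.5,0.5,0.5,0.5,0.5], dp=[[-0.4,0.45,0],[-0.53,0.6,0],[-0.53,0.6,0],[-0.53,0.6,0],[-0.53,0.6,0]], roll=[0,0,0,0,0])

```text
clock: 17.9
ee_pos: [467.3, 197.0, 119.5]
tool_rot: [0.733, 0.681, 0.0, 0.0]
wrist_force: [-0.7, -0.3, -1.1]
finger_gap: 42.8
```

Run:
```python
from h import *
a=env.camera("scene")[:,:,::-1];
z=lambda i:cv2.resize(i,None,fx=3,fy=3,interpolation=cv2.INTER_CUBIC)
cv2.imwrite("pics/s6.png",z(a[130:320,230:480]))
s=env.sense();print(s["finger_gap"],s["ee_pos"],s["wrist_force"])
```

```text
42.54406268725124 [467.30783281 196.79031044 119.42494975] [-0.11559988  0.07625335 -0.41142814]
```

View pics/s6.png

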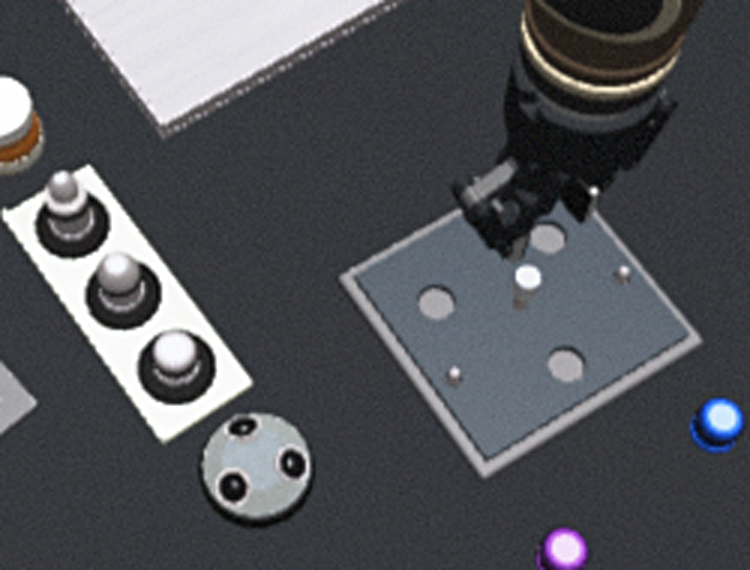

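Request:
drive_tool(jaw=[0.5,0.5,0.5,0.5,0.5], dp=[[0,0,-0.3],[0,0,-0.8],[0,0,-1.3],[0,0,-1.7],[0,0,-2.0]], roll=[0,0,0,0,0])

```text
clock: 18.37
ee_pos: [466.6, 196.2, 37.7]
tool_rot: [0.733, 0.68, -0.001, -0.0]
wrist_force: [-0.1, 0.3, 0.1]
finger_gap: 42.9
```

Request:
drive_tool(jaw=[0.5,0.5,0.4,0.3,0.2], dp=[[0,0,-0.1],[0,0,-0.16],[0,0,-0.16],[0,0,-0.16],[0,0,-0.16]], roll=[0,0,0,0,0])

```text
clock: 18.78
ee_pos: [467.2, 197.7, 34.0]
tool_rot: [0.732, 0.681, 0.001, 0.0]
wrist_force: [0.1, -0.1, -0.6]
finger_gap: 17.0
```

Request:
drive_tool(jaw=[0.1,0.0,0.0,0.0,0.0], dp=[[0,0,0],[0,0,0],[0,0,0],[0,0,0],[0,0,0]], roll=[0,0,0,0,0])

```text
clock: 19.2
ee_pos: [467.1, 197.7, 34.1]
tool_rot: [0.732, 0.681, 0.001, 0.001]
wrist_force: [0.5, -1.3, 5.2]
finger_gap: 13.9
```

Request:
drive_tool(jaw=[0,0,0,0,0], dp=[[0,0,0.02],[0,0,0.06],[0,0,0.12],[0,0,0.18],[0,0,0.25]], roll=[0,0,0,0,0])

```text
clock: 19.62
ee_pos: [466.0, 197.5, 42.9]
tool_rot: [0.732, 0.681, -0.0, -0.0]
wrist_force: [0.2, 0.4, -2.7]
finger_gap: 14.1
```

Request:
drive_tool(jaw=[0,0,0,0,0], dp=[[0,0,0.1],[0,0,0.2],[0,0,0.3],[0,0,0.4],[0,0,0.5]], roll=[0,0,0,0,0])

```text
clock: 20.03
ee_pos: [466.4, 197.6, 63.6]
tool_rot: [0.732, 0.681, 0.0, 0.0]
wrist_force: [-0.1, 0.5, -3.0]
finger_gap: 13.5
```

Run:
```python
from h import *
a=env.camera("scene")[:,:,::-1];
z=lambda i:cv2.resize(i,None,fx=3,fy=3,interpolation=cv2.INTER_CUBIC)
cv2.imwrite("pics/s7.png",z(a[130:320,230:480]))
s=env.sense();print(s["finger_gap"],s["ee_pos"],s["wrist_force"],s["wrist_torque"])
```

```text
13.784720938619321 [466.85534861 197.775078    64.41993472] [ 0.55915563  0.10099722 -2.96079629] [ 0.01709774 -0.04061052  0.02242991]
```

View pics/s7.png

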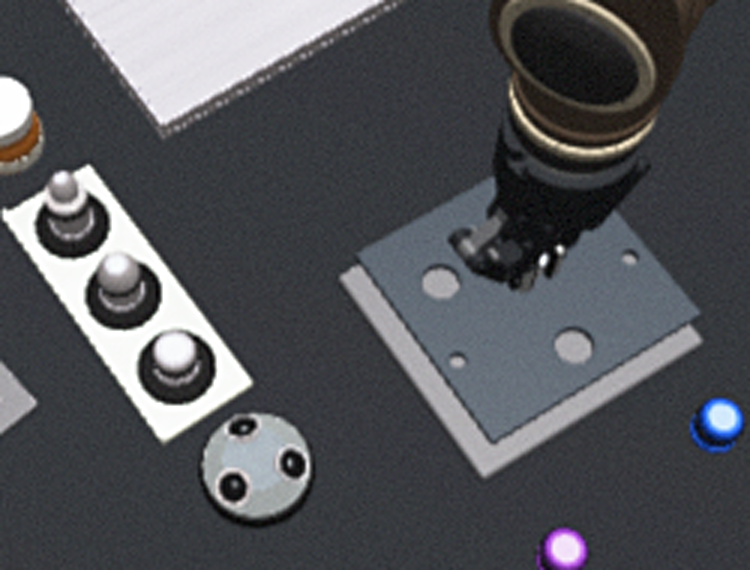

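Request:
drive_tool(jaw=[0,0,0,0,0], dp=[[0,0,0.2],[0,0,0.45],[0,-0.1,0.6],[0,-0.35,0.6],[0,-0.75,0.6]], roll=[0,0,0,0,0])

```text
clock: 20.5
ee_pos: [467.0, 167.7, 87.9]
tool_rot: [0.732, 0.681, 0.001, 0.0]
wrist_force: [0.0, -0.4, -4.2]
finger_gap: 14.1
```

Request:
drive_tool(jaw=[0,0,0,0,0], dp=[[0,-0.6,0],[0,-1.2,0],[0,-1.8,0],[0,-2.4,0],[0,-3.0,0]], roll=[0,0.1,0.2,0.3,0.35])

```text
clock: 20.92
ee_pos: [465.9, 45.7, 87.1]
tool_rot: [0.72, 0.694, -0.0, 0.0]
wrist_force: [0.2, 0.2, -4.2]
finger_gap: 13.7
```

Request:
drive_tool(jaw=[0,0,0,0,0], dp=[[0,-0.6,0],[0,-1.2,0],[0,-1.8,0],[0,-2.4,0],[0,-3.0,0]], roll=[0,0,0,0,0])

```text
clock: 21.33
ee_pos: [465.7, -74.3, 87.2]
tool_rot: [0.72, 0.694, -0.0, 0.0]
wrist_force: [0.2, -0.8, -3.4]
finger_gap: 14.1
```

Request:
drive_tool(jaw=[0,0,0,0,0], dp=[[0,-0.55,0],[0,-1.05,0],[0,-1.5,0],[0,-1.85,0],[0,-2.02,0]], roll=[0,0,0,0,0])

```text
clock: 21.75
ee_pos: [465.8, -155.4, 87.1]
tool_rot: [0.721, 0.693, -0.0, 0.0]
wrist_force: [0.2, -0.7, -2.8]
finger_gap: 13.8
```

Request:
drive_tool(jaw=[0,0,0,0,0], dp=[[0,0,0],[0,0,-0.2],[0,0,-0.4],[0,0,-0.6],[0,0,-0.75]], roll=[0,0,0,0,0])

```text
clock: 22.17
ee_pos: [465.7, -152.3, 55.5]
tool_rot: [0.719, 0.695, -0.0, -0.001]
wrist_force: [-1.1, -0.2, -3.9]
finger_gap: 14.1
```

Run:
```python
from h import *
a=env.camera("scene")[:,:,::-1];
z=lambda i:cv2.resize(i,None,fx=3,fy=3,interpolation=cv2.INTER_CUBIC)
cv2.imwrite("pics/s8.png",z(a[30:220,180:430]))
s=env.sense();print(s["finger_gap"],s["ee_pos"],s["wrist_force"],s["wrist_torque"])
```

```text
14.218651306930125 [ 465.14669253 -152.17600268   54.56889552] [-0.89797738  0.34291611 -4.01735069] [0.07301382 0.09441942 0.00546699]
```

View pics/s8.png

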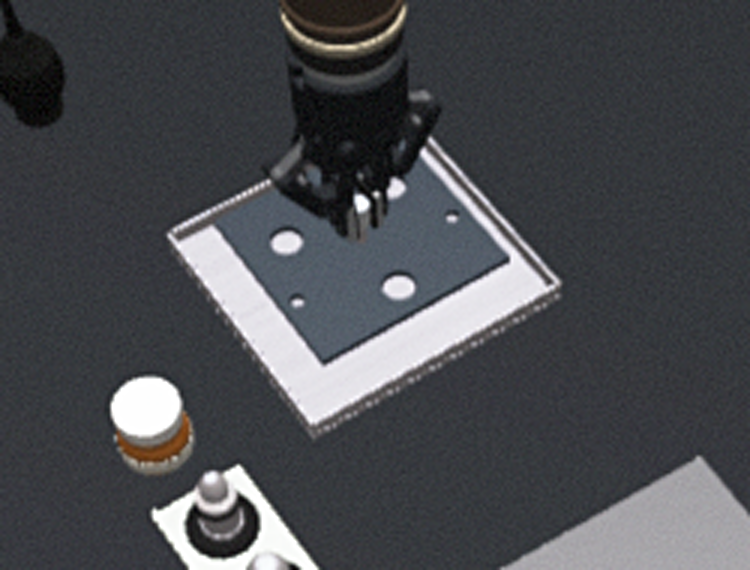

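Request:
drive_tool(jaw=[0,0,0,0,0], dp=[[0,0,-0.15],[0,0,-0.35],[0,0,-0.55],[0,0,-0.7],[0,0,-0.75]], roll=[0,0,0,0,0])

```text
clock: 22.63
ee_pos: [465.7, -152.9, 25.7]
tool_rot: [0.72, 0.694, -0.0, -0.001]
wrist_force: [0.1, -0.4, -3.3]
finger_gap: 13.6
```

Request:
drive_tool(jaw=[0,0,0,0,0], dp=[[0,0,-0.01],[0,0,-0.03],[0,0,-0.05],[0,0,-0.07],[0,0,-0.08]], roll=[0,0,0,0,0])

```text
clock: 23.05
ee_pos: [466.6, -153.3, 24.1]
tool_rot: [0.72, 0.694, 0.0, 0.0]
wrist_force: [0.3, -0.3, -3.8]
finger_gap: 14.1
```

Request:
drive_tool(jaw=[0,0,0,0,0], dp=[[0,0,-0.01],[0,0,-0.02],[0,0,-0.03],[0,0,-0.04],[0,0,-0.05]], roll=[0,0,0,0,0])

```text
clock: 23.47
ee_pos: [466.5, -153.3, 23.1]
tool_rot: [0.72, 0.694, 0.0, 0.0]
wrist_force: [-5.4, 1.8, 12.5]
finger_gap: 14.1
```

Request:
drive_tool(jaw=[0.3,0.4,0.5,0.5,0.5], dp=[[0,0,0],[0,0,0],[0,0,0],[0,0,0.15],[0,0,0.5]], roll=[0,0,0,0,0])

```text
clock: 23.88
ee_pos: [465.2, -152.8, 40.8]
tool_rot: [0.72, 0.694, -0.001, -0.001]
wrist_force: [0.0, -0.1, -0.0]
finger_gap: 42.8
```

Request:
drive_tool(jaw=[0.5,0.5,0.5,0.5,0.5], dp=[[0,0,0.6],[0,0,1.3],[0,0,2.1],[0,0,2.9],[0,0,3.4]], roll=[0,0,0,0,0])

```text
clock: 24.3
ee_pos: [467.2, -153.5, 181.7]
tool_rot: [0.72, 0.694, 0.001, 0.002]
wrist_force: [0.7, -0.5, -0.0]
finger_gap: 42.5
```

Request:
drive_tool(jaw=[0.5,0.5,0.5,0.5,0.5], dp=[[-0.6,-0.4,0],[-1.3,-1.0,0],[-2.0,-1.6,0],[-2.8,-2.2,0],[-3.5,-2.8,0]], roll=[0,0,0,0,0])

```text
clock: 24.72
ee_pos: [324.8, -265.8, 178.5]
tool_rot: [0.719, 0.695, -0.0, 0.0]
wrist_force: [1.3, -0.3, -0.8]
finger_gap: 42.6
```

Run:
```python
from h import *
a=env.camera("scene")[:,:,::-1];b=env.camera("top")[:,:,::-1]
z=lambda i:cv2.resize(i,None,fx=2.5,fy=2.5,interpolation=cv2.INTER_CUBIC)
cv2.imwrite("pics/s9.png",z(a[60:300,180:480]))
cv2.imwrite("pics/t9.png",z(b[110:320,200:510]))
s=env.sense();print(s["clock"],s["finger_gap"],s["ee_pos"],s["wrist_force"],s["wrist_torque"])
```

```text
24.8167 42.72642218106689 [ 323.10421919 -267.6047117   178.54571135] [0.11531845 0.43051344 0.54271814] [ 0.00857094 -0.04020628  0.08700667]
```

View pics/s9.png

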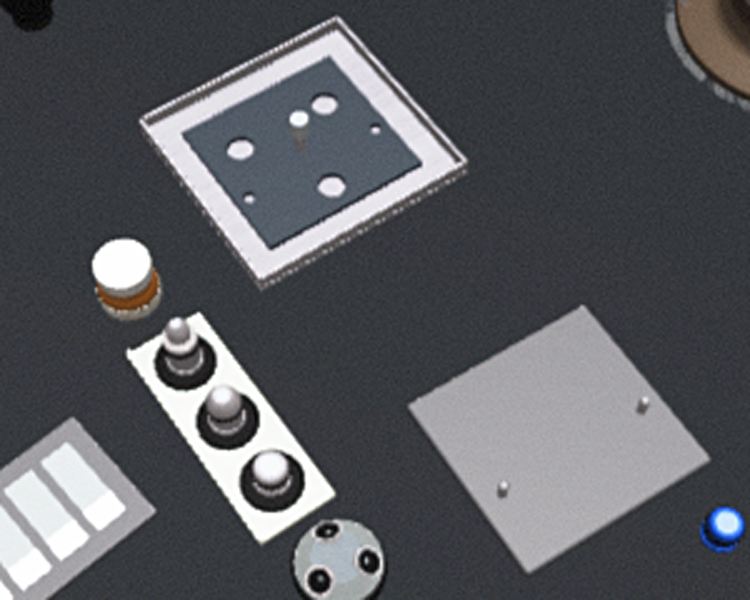

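View pics/t9.png

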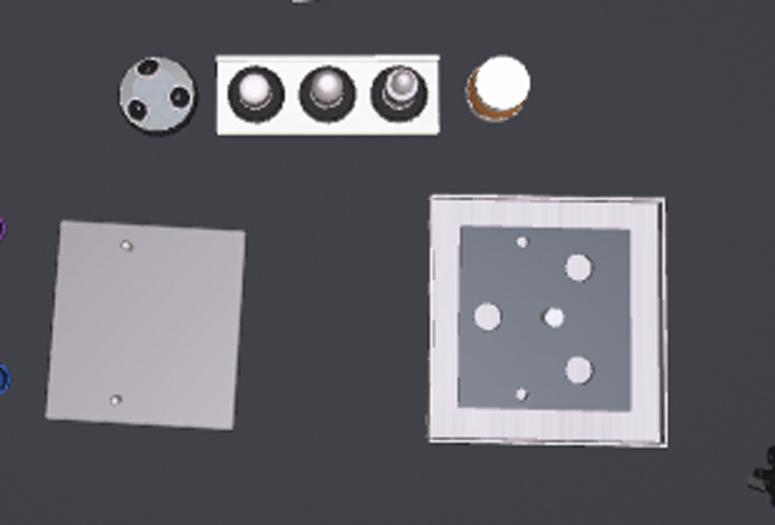

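Request:
drive_tool(jaw=[0.5,0.5,0.5,0.5,0.5], dp=[[0,0,0],[0,0,0],[0,0,0],[0,0,0],[0,0,0]], roll=[0,0,0,0,0])

```text
clock: 25.23
ee_pos: [327.1, -264.6, 177.8]
tool_rot: [0.719, 0.695, -0.0, -0.0]
wrist_force: [-0.0, -0.2, 0.1]
finger_gap: 42.5
```

```bash
python3 -c "
from bench import env
print(env.hand_in())"
```

```text
the job is handed in; nothing more can be done
None
```

The job is done and handed in at about 25 s of the 112 s allowed. The short, medium and long objectives stand in the left, middle and right dishes, with the short one next to the nosepiece. The empty nest plate was lifted level and straight up off its pins, then laid flat in the steel tray, roughly centred and parallel to its walls.

- **Last checks:** The final pictures from both cameras show all three objectives upright in their dishes, the plate lying flat in the tray and the nosepiece looking unmoved. The arm is clear of everything, with the wrist force near zero.
- **Setting down:** I lowered each item until the wrist force showed contact (about 4 to 13 N) before opening the jaws.
- **Disagreements:**
  - On the first grasp of the short objective the fingers were pushed up about 2 mm with 6 N, so I reopened, raised 3 mm and gripped again before lifting.
  - The finger opening read about 2.5 mm less than the true diameters (25.5 for 28 mm, 14 for 16 mm). The offset was the same on every grasp and the holds were firm.

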